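# Put the sharpening stone away in the drawer

## Robot

A 7-joint arm with a two-finger parallel gripper is mounted at the origin on the work surface. World frame = base frame: x ahead of the robot, y to its left, z up, the work surface at z = 0. Lengths are in m, angles in rad, forces in N, time in s.
With the tool pointing down it reaches from about 0.4 to 0.925 m from the base axis. Payload 5.6 kg.
Tool frame: the origin (TCP) lies midway between the tips of the shut fingers; the grasp point (between the pads) lies 19 mm behind it; z points along the fingers, y is the direction in which the jaws open and shut (so a half turn about z gives the same grasp; the last joint's range is limited). The gripper opens to 85 mm and grips with 20 to 120 N. Pads are 22 mm wide; open, the fingers measure 114 mm over their backs; the gripper's body (76 mm by 85 mm) begins 54 mm behind the grasp point. The pads swing forward as they close: fully open they stand 13 mm farther back than shut.
Start: joints at [1.09, 0.468, -0.012, 1.603, 0.006, 1.071, -0.056], TCP at [0.276, -0.589, 0.207] pointing down, gripper open.
Joint ranges: [-2.53, 2.53], [-0.31, 2.02], [-1.57, 1.55], [0.28, 2.44], [-1.29, 4.43], [0.15, 1.84], [-2.92, 2.92]. Speed limits (rad/s): [2.57, 2.57, 3.14, 3.14, 3.14, 3.14, 3.14].

## Interface

Orientations are given as a unit quaternion [x, y, z, w].
In Python, from station import manip gives the robot as it stands. The module is installed in compiled form; this text tells all that it offers.
- The arm moves only by the tool step_arm, never from a script. Its argument "moves" is a list of rows, each an object with "hand": the gripper command: -1 is shut, 1 is fully open, values between are in proportion; "offset": the shift along the tool's x, y, z in cm, a list of three; "twist": the turn about the tool's z in degrees. In form: [{"hand": hand, "offset": [tx, ty, tz], "twist": twist}, ...]. A call has exactly 5 rows; each row shifts and turns the commanded pose from where the row before left it, along the tool's axes as they then stand; what a row does not reach is not made up. A row lasts 1/8 s, in which the tool goes at most 62.5 mm and 10.7 degrees, less where a joint would pass 70% of its speed; a pose out of reach is approached as far as the arm can. A call is refused whole if a number of a shift passes 6.25 or a number of a turn 10.7, either way. A call with a gripper value outside its range is refused whole. The fingers move at their own pace and stop on an object; "grip_force" is the grip in N (left out, the last holds). Time passes only in rows, so rows that do not move let the fingers close, or fill a call up. It gives the time, the measured TCP pose, the force and the opening at its end, in the units of the state.
- manip.get_state(): the state, without advancing time (a new reading comes with each control period).
- manip.camera(name): name is "scene" or "side" or "wrist"; returns a dict with "frame" (400x640x3 uint8, blue, green, red), "mtx" (3x3 intrinsics, pixels), "camera_from_world" (4x4, takes a point from world to camera coordinates); the wrist camera has in their place "hand_eye" (4x4, takes a point from camera to tool coordinates, whose origin is the TCP and whose axes are the flange's). Camera axes: x right, y down, z forward; pixel columns grow to the right and rows downward; lengths in m; the calibration is good to about 2 mm. A picture is of the moment at which its call begins: read the wrist's pose just before it. There is no depth.
- manip.hand_in(): hands the job in, once; it reports no verdict.
The state is a dict: "clock": time; "joint_pos": joint angles; "joint_vel": joint speeds; "effort": joint torques, N m; "tool_pos": TCP position; "tcp_rot": TCP orientation; "force": force on the tool from outside, world axes, zero at the start; "torque": the same for the moment, N m; "width": opening from 0.0 (shut) to 1.0 (fully open).
Only numpy, scipy, OpenCV 4.12 (cv2) and the standard library are available. Lean on these libraries where they do the work, as an engineer would, in place of code of your own. Each camera call takes 0.05 s, during which the arm holds its last target. There are 200 camera calls.

## Task

Put the sharpening stone away: pull the upper drawer of the small grey unit well open by its handle, lay the stone flat in the drawer's wide empty compartment with the green liner without dropping it, and gently push the drawer fully home so that its catch holds it shut. Leave the lower drawer shut, and leave the bottle, the burnisher and the copper plate where they are.

Things in the scene. Friction and masses are not known exactly. Their poses are not given: they have to be found in the camera images.
- unit_top (a point): middle of the front edge of the top of the grey steel drawer unit, which is fixed to the bench: 240 mm deep x 320 wide x 150 high, two drawers one above the other with blue fronts facing roughly towards the robot; place and yaw vary. x points level into the unit, y along its front, z up. The 12 mm thick drawer fronts stand just in front of this edge; the top reaches 228 mm back from it.
- drawer (a joint): upper drawer (0.9 kg): 0 = shut, grows as it slides out along the unit's -x, to 0.17 m; about 1 N friction (plus 6 N per m/s), stays where left. A spring catch holds it shut: about 6 N pulls it out of the last few mm; on closing it resists with about 6 N between 16 and 7 mm from shut, pushing it back out if let go there, and below 6 mm draws it home by itself.
- drawer_handle (a point): middle of the upper drawer's handle: round steel bar 12 mm thick, 110 mm long, parallel to the front, its axis 45 mm in front of it (39 mm clear behind), on 8 mm stubs 50 mm either side. 115 mm above the bench, 35 mm below the unit's top; the drawer front's upper edge is 25 mm above it. Axes as unit_top's: x into the unit, y along the bar. Moves with the drawer.
- drawer_bay (a point): point on the floor of the upper drawer's wide empty green-lined bay, mid-width, 50 mm behind the drawer front's inner face; axes as unit_top, moves with the drawer, 84 mm above bench. Inside x = -50 to 150, y = -95 to 95 mm; front rises 56 mm, walls 40, divider (at -y, then a tool rack) 36. Handle: 113 mm in -x, 43 in -y, 31 up. At opening q, x = -50 to q - 56 mm is clear of the unit's top.
- lower_drawer (a joint): lower drawer of the same unit, with the same kind of handle 72 mm below the upper one; 0 = shut (as it starts and must stay).
- stone: two-tone grey sharpening stone, a rigid block 150 x 50 x 25 mm (x, y, z), about 0.4 kg, lying flat on the bench. Origin: centre of its underside; x along its length.
- stone_center (a point): centre of the stone, 12.5 mm above its underside; axes as the stone's
- bottle: grey bottle with red cap and paper label, 68 mm in diameter, 190 mm high, standing. Origin: centre of its underside. Leave it.
- burnisher: burnisher with red-brown wooden handle, about 180 mm long along its x (90 mm either way of the origin) and 24 mm wide, 22 mm high, lying on the bench. Origin: under its middle. Leave it.
- copper_plate: copper etching plate 150 x 200 x 3 mm (x, y, z) lying flat. Origin: centre of its underside. Leave it.
Not all that is in view belongs to the job. Of the things like the stone, leave any that is pink or red; of the rest the larger one is meant.

How it is judged:
By the outcome, as a careful person would: the job done as asked, in the order asked, and still so for the second after the job is handed in, with the robot touching nothing.
It also fails if it takes over 72 s, if anything falls off the work surface, if the arm or the gripper's body presses on something with over 40 N, if the wrist force passes 120 N, or if a joint passes its speed limit or range.

## Working session

There is one attempt and no reset: what is moved stays moved. The work goes in short steps, Python scripts to look and compute and a tool call to move; the robot and the scene stay as the last step left them, time stands still between calls to the robot, and variables do not carry over. Pictures are saved under pics/ and viewed, about 8 in all and at most 12, crops included, and the job is handed in when it is done.

Besides the shell and the picture viewer there is one more tool, called in YAML: its name, and indented under it one key for each argument. step_arm: Moves the arm, as the interface text tells. Its arguments: {"type":"object","properties":{"moves":{"type":"array"},"grip_force":{"type":"number"}},"required":["moves"]}

```bash
mkdir -p pics; python3 - <<'E'
from station import manip
import cv2,numpy as np
s=manip.get_state();print(s['clock'],s['tool_pos'],s['tcp_rot'],s['width'])
for n in['scene','side']:
    c=manip.camera(n);cv2.imwrite(f'pics/{n}0.png',c['frame']);np.savez(f'pics/{n}.npz',**c)
    T=c['camera_from_world'];print(n,c['mtx'].round(1).tolist(),(-T[:3,:3].T@T[:3,3]).round(3),T[:3,:3].round(2).tolist())
c=manip.camera('wrist');print(c['hand_eye'].round(3).tolist(),c['mtx'].round(1).tolist())
E
```

```text
0.0 [ 0.27525904 -0.5881611   0.20591878] [ 9.76139705e-01  2.17141603e-01 -2.47607732e-04 -8.60185192e-04] 0.9996279619085001
scene [[479.7, 0.0, 319.2], [0.0, 479.7, 200.3], [0.0, 0.0, 1.0]] [1.099 0.858 0.726] [[-0.82, 0.57, 0.0], [0.32, 0.47, -0.83], [-0.47, -0.68, -0.56]]
side [[373.1, 0.0, 322.5], [0.0, 373.1, 204.1], [0.0, 0.0, 1.0]] [0.481 0.606 0.766] [[-0.98, -0.19, 0.01], [-0.15, 0.76, -0.63], [0.11, -0.62, -0.78]]
[[0.001, -0.964, -0.267, 0.067], [1.0, 0.001, 0.0, -0.001], [-0.0, -0.267, 0.964, -0.167], [0.0, 0.0, 0.0, 1.0]] [[319.8, 0.0, 319.3], [0.0, 319.8, 200.4], [0.0, 0.0, 1.0]]
```

View pics/scene0.png

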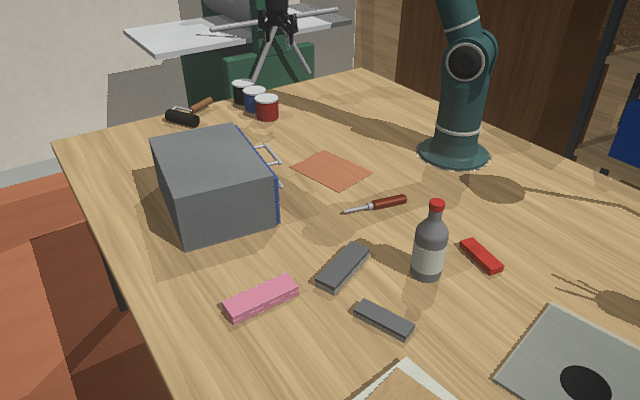

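View pics/side0.png

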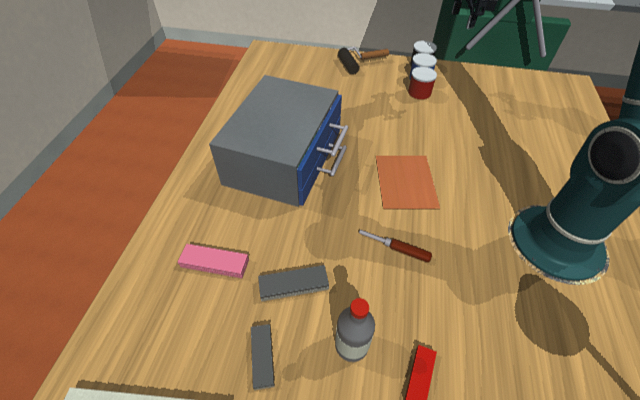

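Stone-like things: grey A at scene (343,266)/side (293,281), grey B at scene (384,319)/side (262,354), pink at scene (260,298), red at scene (481,255). Pink and red are out, and A looks larger than B. I'll measure both and look at an enlarged crop.

```bash
cat > h.py <<'E'
import numpy as np,cv2
from scipy.spatial.transform import Rotation as R
def load(n):
    return dict(np.load(f'pics/{n}.npz'))
def pose(c): # world_from_camera
    return np.linalg.inv(c['camera_from_world'])
def wristcam(manip):
    s=manip.get_state();c=manip.camera('wrist')
    T=np.eye(4);T[:3,:3]=R.from_quat(s['tcp_rot']).as_matrix();T[:3,3]=s['tool_pos']
    c['camera_from_world']=np.linalg.inv(T@c['hand_eye']);return s,c
def ray(c,uv):
    W=pose(c);d=W[:3,:3]@np.linalg.inv(c['mtx'])@[uv[0],uv[1],1];return W[:3,3],d/np.linalg.norm(d)
def plane(c,uv,z):
    o,d=ray(c,uv);return o+d*(z-o[2])/d[2]
def tri(c1,p1,c2,p2):
    o1,d1=ray(c1,p1);o2,d2=ray(c2,p2)
    t=np.linalg.lstsq(np.c_[d1,-d2],o2-o1,rcond=None)[0]
    a,b=o1+d1*t[0],o2+d2*t[1];return (a+b)/2,np.linalg.norm(a-b)
def proj(c,X):
    p=c['camera_from_world'][:3]@np.r_[X,1];p=c['mtx']@p;return p[:2]/p[2]
E
python3 - <<'E'
from h import *
a,b=load('scene'),load('side')
for n,c,seeds in(('scene',a,[(343,266),(384,319)]),('side',b,[(293,281),(262,354)])):
    f=c['frame'];hsv=cv2.cvtColor(f,cv2.COLOR_BGR2HSV)
    m=((hsv[...,1]<60)&(hsv[...,2]<150)&(hsv[...,2]>40)).astype(np.uint8)
    k,l,st,ce=cv2.connectedComponentsWithStats(m)
    for s in seeds:
        i=l[s[1],s[0]];cn=max(cv2.findContours((l==i).astype(np.uint8),0,2)[0],key=cv2.contourArea)
        print(n,s,st[i],ce[i].round(1)); ap=cv2.approxPolyDP(cn,3,True)[:,0];print(ap.tolist())
        print([plane(c,p,.025)[:2].round(3).tolist() for p in ap])
z=lambda im,x,y,w,h:cv2.resize(im[y:y+h,x:x+w],(400,300),interpolation=cv2.INTER_CUBIC)
A,B=a['frame'],b['frame']
cv2.imwrite('pics/crop1.png',np.vstack([np.hstack([z(A,140,115,160,120),z(B,200,70,160,120)]),np.hstack([z(A,300,235,140,105),z(B,220,250,200,150)])]))
E
```

```text
scene (343, 266) [ 315  241   55   54 1473] [341.6 267.5]
[[369, 248], [350, 241], [315, 277], [315, 286], [335, 294], [366, 259]]
[[0.532, 0.233], [0.552, 0.189], [0.686, 0.242], [0.701, 0.264], [0.68, 0.306], [0.561, 0.258]]
scene (384, 319) [ 353  298   62   45 1265] [384.  319.7]
[[353, 309], [355, 316], [404, 342], [413, 331], [413, 323], [364, 298]]
[[0.675, 0.358], [0.683, 0.375], [0.647, 0.473], [0.616, 0.464], [0.603, 0.45], [0.639, 0.348]]
side (293, 281) [ 258  265   71   36 1701] [292.8 282.5]
[[324, 266], [260, 275], [261, 300], [328, 288]]
[[0.548, 0.193], [0.682, 0.242], [0.663, 0.298], [0.529, 0.244]]
side (262, 354) [ 251  324   23   66 1269] [261.5 356.9]
[[268, 324], [251, 327], [254, 389], [273, 385]]
[[0.634, 0.345], [0.666, 0.358], [0.626, 0.467], [0.594, 0.454]]
```

View pics/crop1.png

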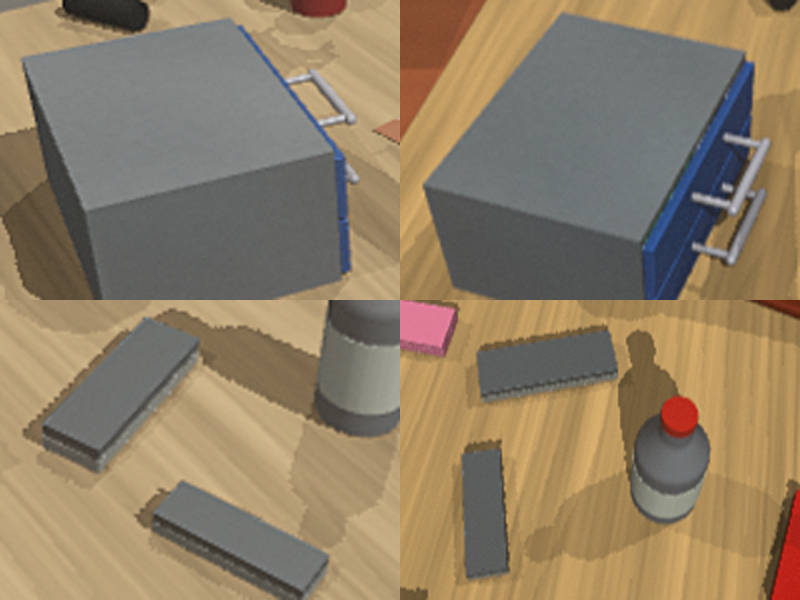

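Upper pictures: the unit, with the blue fronts facing right and the upper handle bar at scene (265,145)-(281,163). Lower pictures: A, two-tone, about 143x52 mm on the plane, and B, about 117x34 mm. A is the larger non-pink one, so A is the stone.

```bash
python3 - <<'E'
from h import *
a,b=load('scene'),load('side')
P=dict(ff=((234.8,123),(338,90)),fn=((274,175.8),(296.8,166)),bn=((175.2,199),(210.8,144.4)),bf=((148.8,139),(265.2,75.2)),
h1=((265.2,144.6),(346.4,127.2)),h2=((280.8,163.4),(334,153.2)),
s1=((352.5,242),(323.5,265)),s2=((370,251),(328,286)),s3=((314.7,279),(259.5,275)),s4=((334.3,289.3),(260.5,295)),bot=((437,204),(360,307)))
X={}
for k,(p,q) in P.items(): X[k],e=tri(a,p,b,q);print(k,X[k].round(4),round(e,4))
n=lambda v:np.degrees(np.arctan2(v[1],v[0])).round(1)
print('yaw front',n(X['ff']-X['fn']),'sides',n(X['fn']-X['bn']),n(X['ff']-X['bf']),'handle',n(X['h1']-X['h2']))
print('unit_top',(X['ff']+X['fn'])/2,'handle mid',(X['h1']+X['h2'])/2)
print('stone',n(X['s1']-X['s3']),n(X['s2']-X['s4']),sum(X[k] for k in('s1','s2','s3','s4'))/4)
print('len',np.linalg.norm(X['s1']-X['s3']),np.linalg.norm(X['ff']-X['fn']))
# plane casts at z=.15 and .115
for c,j in((a,0),(b,1)):
  for k in('ff','fn','bn','bf'):print(k,plane(c,P[k][j],.15).round(3))
  for k in('h1','h2'):print(k,plane(c,P[k][j],.115).round(3))
E
```

```text
ff [ 0.5989 -0.2886  0.1517] 0.0063
fn [0.6467 0.0146 0.1459] 0.0011
bn [ 0.8704 -0.0189  0.1457] 0.0028
bf [ 0.8251 -0.3367  0.1433] 0.0003
h1 [ 0.5584 -0.1885  0.1119] 0.0012
h2 [ 0.5739 -0.081   0.1105] 0.0022
s1 [0.5487 0.1918 0.0237] 0.0032
s2 [0.5307 0.2358 0.0174] 0.0002
s3 [0.6851 0.2393 0.0171] 0.0013
s4 [0.6687 0.2859 0.0169] 0.0034
bot [0.4614 0.3446 0.1826] 0.0
yaw front -99.0 sides 171.5 168.0 handle -98.2
unit_top [ 0.62279785 -0.13699798  0.14879287] handle mid [ 0.5661794  -0.13477121  0.1112387 ]
stone -160.8 -160.0 [0.60827907 0.23821942 0.01877547]
len 0.14458977884545696 0.30708528842816896
ff [ 0.599 -0.285  0.15 ]
fn [0.65  0.021 0.15 ]
bn [ 0.872 -0.015  0.15 ]
bf [ 0.828 -0.323  0.15 ]
h1 [ 0.561 -0.184  0.115]
h2 [ 0.578 -0.072  0.115]
ff [ 0.6   -0.296  0.15 ]
fn [0.646 0.018 0.15 ]
bn [ 0.867 -0.013  0.15 ]
bf [ 0.821 -0.326  0.15 ]
h1 [ 0.558 -0.184  0.115]
h2 [ 0.574 -0.078  0.115]
```

step_arm:
  moves:
    - {"hand": -0.25,"offset": [0,0,-1.2],"twist": -10.7}
    - {"hand": -0.25,"offset": [0,0,-1.2],"twist": -10.7}
    - {"hand": -0.25,"offset": [0,0,-1.2],"twist": -10.7}
    - {"hand": -0.25,"offset": [0,0,-1.2],"twist": -10.7}
    - {"hand": -0.25,"offset": [0,0,-1.2],"twist": -10.7}
  grip_force: 40

```text
clock: 0.78
tool_pos: [0.2754, -0.5885, 0.2669]
tcp_rot: [0.772, 0.636, 0.0, -0.0]
force: [0.6, -0.6, -0.1]
width: 0.377
```

step_arm:
  moves:
    - {"hand": -0.25,"offset": [0,0,0],"twist": -2.7}
    - {"hand": -0.25,"offset": [5,2.2,0],"twist": 0}
    - {"hand": -0.25,"offset": [5,2.2,0],"twist": 0}
    - {"hand": -0.25,"offset": [5,2.2,0],"twist": 0}
    - {"hand": -0.25,"offset": [5,2.2,0],"twist": 0}

```text
clock: 1.4
tool_pos: [0.3934, -0.4027, 0.2667]
tcp_rot: [0.759, 0.651, -0.0, -0.0]
force: [0.6, -0.3, 0.6]
width: 0.376
```

step_arm:
  moves:
    - {"hand": -0.25,"offset": [5,2.2,0],"twist": 0}
    - {"hand": -0.25,"offset": [5,2.2,0],"twist": 0}
    - {"hand": -0.25,"offset": [5,2.2,0],"twist": 0}
    - {"hand": -0.25,"offset": [5,2.2,0],"twist": 0}
    - {"hand": -0.25,"offset": [2.5,1.1,0],"twist": 0}

```text
clock: 2.02
tool_pos: [0.5261, -0.1934, 0.2668]
tcp_rot: [0.757, 0.653, 0.0, -0.0]
force: [0.1, -0.7, -0.3]
width: 0.371
```

```bash
python3 - <<'E'
from h import *
from station import manip
s,c=wristcam(manip);print(s['tool_pos'],s['tcp_rot'],s['width'])
cv2.imwrite('pics/w1.png',c['frame']);np.savez('pics/w1.npz',**c)
for n,X in(('h1',(.560,-.185,.115)),('h2',(.576,-.076,.115))):print(n,proj(c,X))
E
```

```text
[ 0.52612197 -0.19335187  0.26683651] [ 7.57407338e-01  6.52942434e-01  4.65511111e-04 -2.91139332e-04] 0.37079670107940405
h1 [352.62110847 168.10454998]
h2 [355.80606851  48.9023723 ]
```

View pics/w1.png

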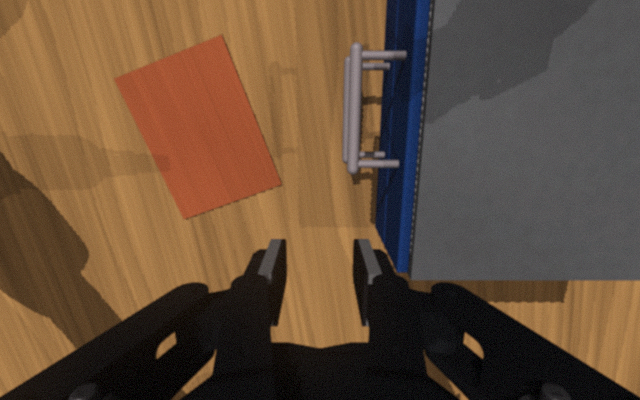

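The wrist view shows the upper bar from (352,170) to (356,45), within 4 px of my prediction. The copper plate is at the left, and the unit's top front edge runs from (411,275) to (433,0).

```bash
python3 - <<'E'
from h import *
c,a=load('w1'),load('scene')
f=c['frame'].astype(int);g=f.sum(2)
# bar: centre of bright low-sat pixels per row
hsv=cv2.cvtColor(c['frame'],cv2.COLOR_BGR2HSV)
pts=[]
for v in range(75,150,5):
    r=np.where((hsv[v,338:375,1]<70)&(hsv[v,338:375,2]>90))[0]+338
    if len(r): pts.append((r.mean(),v,len(r)))
print([(round(p[0],1),p[1],p[2]) for p in pts])
for z in(.115,):
  e1,e2=plane(c,(352.6,168),z),plane(c,(356,47),z);print(e1,e2,(e1+e2)/2,np.degrees(np.arctan2(*(e2-e1)[1::-1])),np.linalg.norm(e2-e1))
t1,t2=plane(c,(412,278),.15),plane(c,(433,0),.15);print('edge',t1,t2,np.degrees(np.arctan2(*(t2-t1)[1::-1])))
print('near end',tri(c,(353,168),a,(265.2,144.6)),tri(c,(356,48),a,(280.8,163.4)))
E
```

```text
[(np.float64(352.0), 75, 17), (np.float64(352.0), 80, 17), (np.float64(352.0), 85, 17), (np.float64(351.5), 90, 16), (np.float64(351.5), 95, 16), (np.float64(351.5), 100, 16), (np.float64(351.5), 105, 16), (np.float64(351.0), 110, 17), (np.float64(350.5), 115, 16), (np.float64(350.5), 120, 16), (np.float64(350.5), 125, 16), (np.float64(350.5), 130, 16), (np.float64(350.5), 135, 16), (np.float64(350.0), 140, 15), (np.float64(350.5), 145, 16)]
[ 0.55999162 -0.18489133  0.115     ] [ 0.57636125 -0.07444     0.115     ] [ 0.56817643 -0.12966566  0.115     ] 81.56974944349679 0.11165778512719596
edge [ 0.60222956 -0.29598079  0.15      ] [ 0.63561699 -0.05537533  0.15      ] 82.09984550109459
near end (array([ 0.56048168, -0.1850645 ,  0.11458638]), np.float64(0.00013810419943631317)) (array([ 0.57652761, -0.07500412,  0.11320778]), np.float64(7.319034165190281e-05))
```

step_arm:
  moves:
    - {"hand": -0.25,"offset": [3.5,1.6,0],"twist": 0}
    - {"hand": -0.25,"offset": [3.4,1.6,0],"twist": 0}
    - {"hand": -0.25,"offset": [0,0,4],"twist": 0}
    - {"hand": -0.25,"offset": [0,0,4],"twist": 0}
    - {"hand": -0.25,"offset": [0,0,0],"twist": 0}

```text
clock: 2.7
tool_pos: [0.5644, -0.1335, 0.1839]
tcp_rot: [0.759, 0.651, -0.002, -0.003]
force: [-0.6, -0.8, 0.3]
width: 0.377
```

step_arm:
  moves:
    - {"hand": -0.25,"offset": [0,0,2.5],"twist": 0}
    - {"hand": -0.25,"offset": [0,0,2.5],"twist": 0}
    - {"hand": -0.25,"offset": [0,0,2.5],"twist": 0}
    - {"hand": -0.25,"offset": [0,0,1.6],"twist": 0}
    - {"hand": -0.25,"offset": [0,0,0],"twist": 0}

```text
clock: 3.32
tool_pos: [0.5668, -0.1338, 0.0959]
tcp_rot: [0.759, 0.651, -0.0, -0.0]
force: [-0.2, -0.0, -0.3]
width: 0.373
```

step_arm:
  moves:
    - {"hand": -1,"offset": [0,0,0],"twist": 0}
    - {"hand": -1,"offset": [0,0,0],"twist": 0}
    - {"hand": -1,"offset": [0,0,0],"twist": 0}
    - {"hand": -1,"offset": [0,0,0],"twist": 0}
    - {"hand": -1,"offset": [0,0,0],"twist": 0}
  grip_force: 40

```text
clock: 3.95
tool_pos: [0.5675, -0.1337, 0.0966]
tcp_rot: [0.759, 0.651, 0.0, 0.001]
force: [0.2, -0.9, 4.8]
width: -0.001
```

Width reads shut, where the bar should leave about 0.14. I'll look.

```bash
python3 - <<'E'
from h import *
from station import manip
s,c=wristcam(manip);print(s['tool_pos'],s['force'],s['torque'],s['width'])
b=manip.camera('side');a=manip.camera('scene')
z=lambda im,x,y,w,h:cv2.resize(im[y:y+h,x:x+w],(400,300),interpolation=cv2.INTER_CUBIC)
cv2.imwrite('pics/w2.png',np.vstack([np.hstack([z(b['frame'],260,60,160,120),z(a['frame'],200,80,160,120)]),np.hstack([z(c['frame'],0,0,640,400),z(c['frame'],240,130,240,180)])]))
E
```

```text
[ 0.56750627 -0.1337494   0.09659554] [ 0.22623738 -0.94080707  4.83596996] [-0.0150586   0.09352282 -0.05004687] -0.0009302110315279097
```

View pics/w2.png

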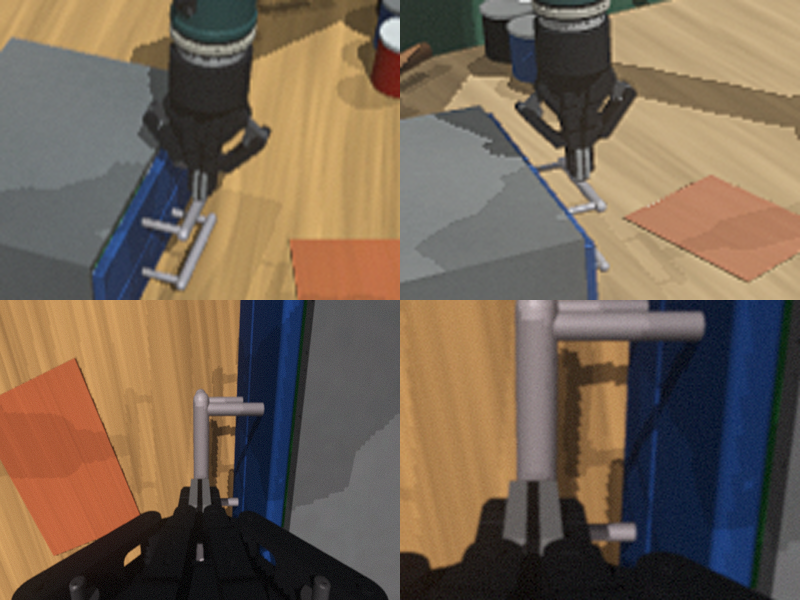

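The fingertips are at the bar, but I can't tell from this whether it's between them. I'll try a small pull.

step_arm:
  moves:
    - {"hand": -1,"offset": [0,-0.5,0],"twist": 0}
    - {"hand": -1,"offset": [0,-0.5,0],"twist": 0}
    - {"hand": -1,"offset": [0,-0.5,0],"twist": 0}
    - {"hand": -1,"offset": [0,-0.5,0],"twist": 0}
    - {"hand": -1,"offset": [0,0,0],"twist": 0}
  grip_force: 60

```text
clock: 4.72
tool_pos: [0.5463, -0.1305, 0.0956]
tcp_rot: [0.759, 0.651, -0.0, -0.0]
force: [0.6, -0.9, -0.5]
width: -0.004
```

```bash
python3 - <<'E'
from h import *
from station import manip
s,c=wristcam(manip);print(s['tool_pos'],s['force'],s['width'])
b=manip.camera('side')
z=lambda im,x,y,w,h:cv2.resize(im[y:y+h,x:x+w],(400,300),interpolation=cv2.INTER_CUBIC)
cv2.imwrite('pics/w3.png',np.hstack([z(b['frame'],260,60,160,120),z(c['frame'],200,50,320,240)]))
E
```

```text
[ 0.54629578 -0.1305458   0.09557448] [ 0.55441029 -0.9263789  -0.48198305] -0.003619339315436993
```

View pics/w3.png

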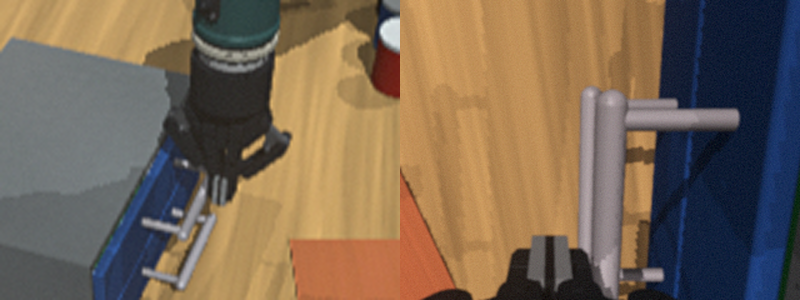

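The fingers are shut and clear of the bar, and the drawer hasn't moved. So they closed on nothing, apparently above the bar. I'll check where the tips really are against the TCP reading.

```bash
python3 - <<'E'
from h import *
from station import manip
s,c=wristcam(manip);b=manip.camera('side');a=manip.camera('scene')
for n,k in(('b',b),('a',a),('w3',c)):np.savez(f'pics/{n}3.npz',**k)
t=s['tool_pos']
for dz in(0,.01,.02,.03):print(dz,proj(b,t+[0,0,dz]).round(1),proj(a,t+[0,0,dz]).round(1),proj(c,t+[0,0,dz]).round(1))
# bar end +y : wrist crop(610,95)->full ; side
p=(200+(610-400)*.8,50+(97)*.8)
print('bar end z',tri(c,p,b,(334,153.2)),tri(c,p,a,(280.8,163.4)))
z=lambda im,x,y,w,h:cv2.resize(im[y:y+h,x:x+w],(400,400),interpolation=cv2.INTER_NEAREST)
I=[]
for k in(b,a):
  u,v=proj(k,t).astype(int);f=k['frame'].copy();f[v,u]=(0,255,0);print(u-25,v-25);I.append(z(f,u-25,v-25,50,50))
cv2.imwrite('pics/w4.png',np.hstack(I))
E
```

```text
0 [347.1 146.3] [280.  157.4] [321.4 237.1]
0.01 [347.3 143.5] [279.8 154.1] [321.5 244.2]
0.02 [347.5 140.6] [279.6 150.8] [321.6 252.2]
0.03 [347.8 137.6] [279.5 147.4] [321.8 261.2]
bar end z (array([ 0.5746595 , -0.07338152,  0.11948453]), np.float64(0.0030487748229977483)) (array([ 0.57707801, -0.07384217,  0.11391873]), np.float64(0.00025146542204811296))
322 121
254 132
```

View pics/w4.png

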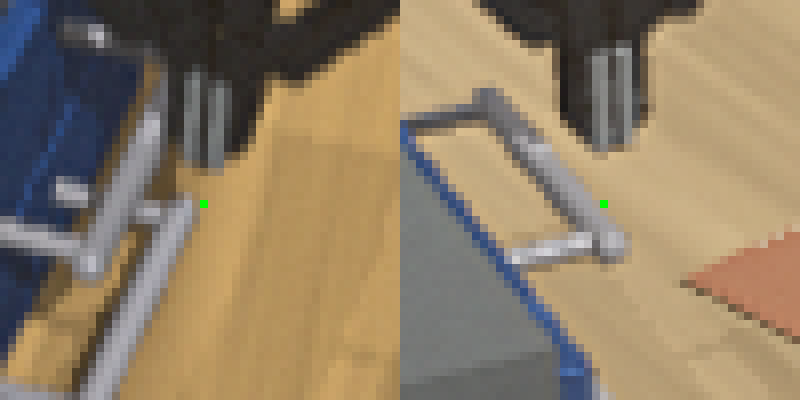

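The actual tips stand about 20 mm above the reported TCP: side about 17 mm, scene about 20 mm, and the 4.8 N touch on the bar top implies about 24 mm. I'll take tips = TCP − 22 mm along the tool, then lift, re-open and go in 22 mm lower.

step_arm:
  moves:
    - {"hand": -0.25,"offset": [0,0,-3],"twist": 0}
    - {"hand": -0.25,"offset": [0,0,-1],"twist": 0}
    - {"hand": -0.25,"offset": [0.4,1.1,0],"twist": 0}
    - {"hand": -0.25,"offset": [0,1.1,0],"twist": 0}
    - {"hand": -0.25,"offset": [0,0,0],"twist": 0}

```text
clock: 5.6
tool_pos: [0.5701, -0.1298, 0.1349]
tcp_rot: [0.759, 0.651, -0.0, -0.001]
force: [-0.9, -0.6, -0.3]
width: 0.371
```

step_arm:
  moves:
    - {"hand": -0.25,"offset": [0,0,1.5],"twist": 0}
    - {"hand": -0.25,"offset": [0,0,1.5],"twist": 0}
    - {"hand": -0.25,"offset": [0,0,1.5],"twist": 0}
    - {"hand": -0.25,"offset": [0,0,1.7],"twist": 0}
    - {"hand": -0.25,"offset": [0,0,0],"twist": 0}

```text
clock: 6.22
tool_pos: [0.5681, -0.1298, 0.0719]
tcp_rot: [0.759, 0.651, -0.001, -0.001]
force: [-0.6, 0.6, 0.1]
width: 0.372
```

step_arm:
  moves:
    - {"hand": -1,"offset": [0,0,0],"twist": 0}
    - {"hand": -1,"offset": [0,0,0],"twist": 0}
    - {"hand": -1,"offset": [0,0,0],"twist": 0}
    - {"hand": -1,"offset": [0,0,0],"twist": 0}
    - {"hand": -1,"offset": [0,0,0],"twist": 0}
  grip_force: 40

```text
clock: 6.85
tool_pos: [0.5693, -0.1299, 0.0742]
tcp_rot: [0.759, 0.651, -0.0, -0.0]
force: [-4.7, 0.5, 3.8]
width: 0.124
```

step_arm:
  moves:
    - {"hand": -1,"offset": [0,-0.8,0],"twist": 0}
    - {"hand": -1,"offset": [0,-1.2,0],"twist": 0}
    - {"hand": -1,"offset": [0,-1.5,0],"twist": 0}
    - {"hand": -1,"offset": [0,-1.5,0],"twist": 0}
    - {"hand": -1,"offset": [0,-1.5,0],"twist": 0}

```text
clock: 7.48
tool_pos: [0.5045, -0.1201, 0.0742]
tcp_rot: [0.759, 0.651, 0.0, 0.0]
force: [2.1, 0.5, 1.5]
width: 0.126
```

step_arm:
  moves:
    - {"hand": -1,"offset": [0,-2,0],"twist": 0}
    - {"hand": -1,"offset": [0,-2,0],"twist": 0}
    - {"hand": -1,"offset": [0,-2,0],"twist": 0}
    - {"hand": -1,"offset": [0,-2,0],"twist": 0}
    - {"hand": -1,"offset": [0,-1.2,0],"twist": 0}

```text
clock: 8.1
tool_pos: [0.4131, -0.1062, 0.0742]
tcp_rot: [0.759, 0.651, -0.0, 0.0]
force: [1.6, -0.8, 1.3]
width: 0.122
```

step_arm:
  moves:
    - {"hand": -1,"offset": [0,0,0],"twist": 0}
    - {"hand": -1,"offset": [0,0,0],"twist": 0}
    - {"hand": -0.25,"offset": [0,0,0],"twist": 0}
    - {"hand": -0.25,"offset": [0,0,0],"twist": 0}
    - {"hand": -0.25,"offset": [0,0,0],"twist": 0}

```text
clock: 8.72
tool_pos: [0.4141, -0.1061, 0.0736]
tcp_rot: [0.759, 0.651, -0.0, -0.0]
force: [-0.1, -0.4, 0.7]
width: 0.372
```

step_arm:
  moves:
    - {"hand": -0.25,"offset": [0,0,-5],"twist": 0}
    - {"hand": -0.25,"offset": [0,0,-5],"twist": 0}
    - {"hand": 0.55,"offset": [0,0,-5],"twist": 10.3}
    - {"hand": 0.55,"offset": [0,0,0],"twist": 10.3}
    - {"hand": 0.55,"offset": [0,0,0],"twist": 10.3}

```text
clock: 9.35
tool_pos: [0.4145, -0.1063, 0.2245]
tcp_rot: [0.906, 0.423, 0.0, 0.001]
force: [-0.4, 0.3, -1.4]
width: 0.781
```

step_arm:
  moves:
    - {"hand": 0.55,"offset": [0,0,0],"twist": 10.3}
    - {"hand": 0.55,"offset": [0,0,0],"twist": 10.3}
    - {"hand": 0.55,"offset": [0,0,0],"twist": 10.2}
    - {"hand": 0.55,"offset": [3.4,-3.7,0],"twist": 0}
    - {"hand": 0.55,"offset": [3.4,-3.7,0],"twist": 0}

```text
clock: 9.98
tool_pos: [0.4539, -0.013, 0.2238]
tcp_rot: [0.986, 0.169, 0.0, 0.0]
force: [0.7, -1.0, 2.0]
width: 0.774
```

step_arm:
  moves:
    - {"hand": 0.55,"offset": [3.4,-3.7,0],"twist": 0}
    - {"hand": 0.55,"offset": [3.4,-3.7,0],"twist": 0}
    - {"hand": 0.55,"offset": [3.4,-3.7,0],"twist": 0}
    - {"hand": 0.55,"offset": [3.4,-3.7,0],"twist": 0}
    - {"hand": 0.55,"offset": [3.4,-3.7,0],"twist": 0}

```text
clock: 10.6
tool_pos: [0.5522, 0.2189, 0.2234]
tcp_rot: [0.985, 0.17, -0.0, 0.0]
force: [-0.1, -0.5, -0.3]
width: 0.776
```

```bash
python3 - <<'E'
from h import *
from station import manip
s,c=wristcam(manip);print(s['clock'],s['tool_pos'],s['tcp_rot'],s['width'],s['force'])
a=manip.camera('scene')
np.savez('pics/w5.npz',**c);np.savez('pics/a5.npz',**a)
z=lambda im:cv2.resize(im,(480,300))
cv2.imwrite('pics/w5.png',np.vstack([z(c['frame']),z(a['frame'])]))
E
```

```text
10.6 [0.55221335 0.21888484 0.22342006] [ 9.85470844e-01  1.69844375e-01 -2.99037348e-04  1.18044479e-04] 0.7761144942975777 [-0.14281245 -0.47412326 -0.28977525]
```

View pics/w5.png

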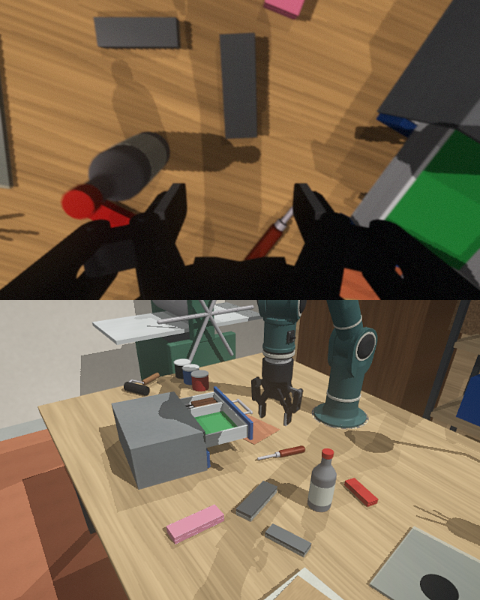

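Wrist view: stone A at about (317,113) in full-size pixels, almost aligned, with B at (182,43), the bottle at left and the open drawer at right. The scene view confirms the drawer is open. Next I measure A from the contour, triangulating with the scene view.

```bash
python3 - <<'E'
from h import *
c,a=load('w5'),load('a5')
hsv=cv2.cvtColor(c['frame'],cv2.COLOR_BGR2HSV)
m=((hsv[...,1]<70)&(hsv[...,2]<130)).astype(np.uint8);m[185:]=0
k,l,st,_=cv2.connectedComponentsWithStats(m);i=l[110,317];print(st[i])
cn=max(cv2.findContours((l==i).astype(np.uint8),0,2)[0],key=cv2.contourArea)
q=cv2.boxPoints(cv2.minAreaRect(cv2.convexHull(cn)));ap=cv2.approxPolyDP(cn,4,True)[:,0];print(q.round(1).tolist(),ap.tolist())
for z in(.025,0.012):
  P=np.array([plane(c,p,z)[:2] for p in ap]);print(z,P.round(4).tolist())
  r=cv2.minAreaRect((P*1000).astype(np.float32));print(r)
# height: far/near top corners vs initial scene corners
s=load('scene')
for p in ap:
  for r in((352.5,242),(370,251),(314.7,279),(334.3,289.3)):
    X,e=tri(c,p,s,r)
    if e<.006 and abs(X[2])<.05: print(p,r,X.round(4),e.round(4))
E
```

```text
[ 293   44   50  141 6096]
[[292.79998779296875, 45.900001525878906], [338.8999938964844, 43.400001525878906], [346.3999938964844, 181.6999969482422], [300.29998779296875, 184.1999969482422]] [[337, 44], [293, 47], [301, 184], [341, 182]]
0.025 [[0.685, 0.2473], [0.6669, 0.2897], [0.5306, 0.2346], [0.5486, 0.1914]]
((607.8278198242188, 240.94886779785156), (147.66995239257812, 46.82086944580078), 22.273719787597656)
0.012 [[0.6875, 0.2475], [0.6687, 0.2914], [0.5276, 0.2344], [0.5462, 0.1896]]
((607.583984375, 240.91233825683594), (152.91983032226562, 48.48541259765625), 22.273719787597656)
[337  44] (314.7, 279) [0.6869 0.2461 0.0224] 0.0036
[293  47] (334.3, 289.3) [0.6686 0.2899 0.0185] 0.0021
[301 184] (370, 251) [0.5288 0.2342 0.0155] 0.0008
[341 182] (352.5, 242) [0.5474 0.1912 0.0213] 0.0012
```

step_arm:
  moves:
    - {"hand": 0.55,"offset": [0,0,0],"twist": -2.6}
    - {"hand": 0.55,"offset": [3,0,0],"twist": 0}
    - {"hand": 0.55,"offset": [3,0,0],"twist": 0}
    - {"hand": 0.55,"offset": [0,0,5],"twist": 0}
    - {"hand": 0.55,"offset": [0,0,5],"twist": 0}

```text
clock: 11.32
tool_pos: [0.6076, 0.2396, 0.1226]
tcp_rot: [0.981, 0.192, 0.0, 0.0]
force: [-0.1, -0.1, -0.6]
width: 0.772
```

step_arm:
  moves:
    - {"hand": 0.55,"offset": [0,0,4],"twist": 0}
    - {"hand": 0.55,"offset": [0,0,4],"twist": 0}
    - {"hand": 0.55,"offset": [0,0,3],"twist": 0}
    - {"hand": 0.55,"offset": [0,0,0],"twist": 0}
    - {"hand": 0.55,"offset": [0,0,0],"twist": 0}

```text
clock: 11.95
tool_pos: [0.608, 0.2405, 0.015]
tcp_rot: [0.981, 0.192, 0.001, -0.0]
force: [0.2, -0.0, -0.3]
width: 0.775
```

step_arm:
  moves:
    - {"hand": 0.55,"offset": [0,0,1],"twist": 0}
    - {"hand": 0.55,"offset": [0,0,1],"twist": 0}
    - {"hand": 0.55,"offset": [0,0,0.5],"twist": 0}
    - {"hand": 0.55,"offset": [0,0,0.4],"twist": 0}
    - {"hand": 0.55,"offset": [0,0,0],"twist": 0}

```text
clock: 12.58
tool_pos: [0.6071, 0.2402, -0.0155]
tcp_rot: [0.981, 0.192, -0.0, 0.0]
force: [0.5, 0.2, -0.7]
width: 0.775
```

step_arm:
  moves:
    - {"hand": -1,"offset": [0,0,0],"twist": 0}
    - {"hand": -1,"offset": [0,0,0],"twist": 0}
    - {"hand": -1,"offset": [0,0,0],"twist": 0}
    - {"hand": -1,"offset": [0,0,0],"twist": 0}
    - {"hand": -1,"offset": [0,0,0],"twist": 0}
  grip_force: 50

```text
clock: 13.2
tool_pos: [0.608, 0.24, -0.0145]
tcp_rot: [0.981, 0.192, 0.001, 0.0]
force: [0.2, -2.0, 5.3]
width: 0.568
```

Gripped: width 0.568, about 48 mm. I'll lift slowly, and meanwhile work out the bay's place from the stationary cameras.

step_arm:
  moves:
    - {"hand": -1,"offset": [0,0,-0.5],"twist": 0}
    - {"hand": -1,"offset": [0,0,-1],"twist": 0}
    - {"hand": -1,"offset": [0,0,-2],"twist": 0}
    - {"hand": -1,"offset": [0,0,-2],"twist": 0}
    - {"hand": -1,"offset": [0,0,0],"twist": 0}

```text
clock: 13.82
tool_pos: [0.6091, 0.2413, 0.0429]
tcp_rot: [0.981, 0.192, 0.002, -0.001]
force: [0.2, -0.8, -3.9]
width: 0.568
```

```bash
python3 - <<'E'
from h import *
from station import manip
s=manip.get_state();print(s['force'],s['torque'],s['width'],s['tool_pos'])
b=manip.camera('side');a=manip.camera('scene');np.savez('pics/b6.npz',**b);np.savez('pics/a6.npz',**a)
th=np.radians(-8.2);ax=np.array([np.cos(th),np.sin(th)]);ay=np.array([-np.sin(th),np.cos(th)]);bay=np.array([.5315,-.0796])
I=[]
for n,k in(('side',b),('scene',a),('w5',load('w5'))):
  hsv=cv2.cvtColor(k['frame'],cv2.COLOR_BGR2HSV);m=((hsv[...,0]>45)&(hsv[...,0]<75)&(hsv[...,1]>150)&(hsv[...,2]>60)).astype(np.uint8)
  if n!='w5':
    m[:, :150]=0
  kk,l,st,_=cv2.connectedComponentsWithStats(m);i=1+st[1:,4].argmax()
  cn=max(cv2.findContours((l==i).astype(np.uint8),0,2)[0],key=cv2.contourArea)
  ap=cv2.approxPolyDP(cn,2.5,True)[:,0];print(n,st[i])
  for p in ap:
    d=plane(k,p,.084)[:2]-bay;print(p,np.round([d@ax*1000,d@ay*1000],0))
z=lambda im,x,y,w,h:cv2.resize(im[y:y+h,x:x+w],(400,300),interpolation=cv2.INTER_CUBIC)
cv2.imwrite('pics/p6.png',np.hstack([z(b['frame'],240,60,200,150),z(a['frame'],200,110,200,150)]))
E
```

```text
[ 0.18420604 -0.8308565  -3.86012854] [ 0.00357514 -0.02606104 -0.0185152 ] 0.5684967208839492 [0.60906453 0.24125427 0.04287815]
side [ 328  137   45   45 1206]
[343 137] [ 47. -93.]
[338 143] [ 53. -65.]
[336 162] [36.  6.]
[328 174] [42. 53.]
[357 181] [-33.  52.]
[372 144] [-35. -92.]Traceback (most recent call last):
  File "<stdin>", line 11, in <module>
ValueError: attempt to get argmax of an empty sequence
```

The lift reads -3.9 N, which matches 0.4 kg. The liner edge falls at y = -93 against the stated -95, so the bay position is good. I'll carry the stone over.

step_arm:
  moves:
    - {"hand": -1,"offset": [0,0,-4],"twist": 0}
    - {"hand": -1,"offset": [0,0,-4],"twist": -9.9}
    - {"hand": -1,"offset": [0,0,-4],"twist": -9.9}
    - {"hand": -1,"offset": [0,0,-4],"twist": -9.9}
    - {"hand": -1,"offset": [0,0,0],"twist": -9.9}

```text
clock: 14.55
tool_pos: [0.6087, 0.2413, 0.2031]
tcp_rot: [0.857, 0.516, 0.003, 0.001]
force: [0.6, 0.9, -5.1]
width: 0.569
```

step_arm:
  moves:
    - {"hand": -1,"offset": [0,0,0],"twist": -9.9}
    - {"hand": -1,"offset": [0,0,0],"twist": -10.1}
    - {"hand": -1,"offset": [0,0,0],"twist": 0}
    - {"hand": -1,"offset": [-2,-0.1,0],"twist": 0}
    - {"hand": -1,"offset": [-3.6,-0.1,0],"twist": 0}

```text
clock: 15.18
tool_pos: [0.5965, 0.1862, 0.1994]
tcp_rot: [0.756, 0.654, 0.0, -0.001]
force: [0.2, -0.4, -4.7]
width: 0.57
```

step_arm:
  moves:
    - {"hand": -1,"offset": [-4,-0.1,0],"twist": 0}
    - {"hand": -1,"offset": [-4,-0.1,0],"twist": 0}
    - {"hand": -1,"offset": [-4,-0.1,0],"twist": 0}
    - {"hand": -1,"offset": [-4,-0.1,0],"twist": 0}
    - {"hand": -1,"offset": [-4,-0.1,0],"twist": 0}

```text
clock: 15.8
tool_pos: [0.5632, -0.0135, 0.1996]
tcp_rot: [0.757, 0.653, -0.0, -0.0]
force: [0.9, -1.0, -4.0]
width: 0.574
```

step_arm:
  moves:
    - {"hand": -1,"offset": [-4,-0.1,0],"twist": 0}
    - {"hand": -1,"offset": [-3.2,-0.1,0],"twist": 0}
    - {"hand": -1,"offset": [0,0,0],"twist": 0}
    - {"hand": -1,"offset": [0,0,0],"twist": 0}
    - {"hand": -1,"offset": [0,0,0],"twist": 0}

```text
clock: 16.42
tool_pos: [0.5516, -0.0815, 0.1999]
tcp_rot: [0.756, 0.655, 0.0, -0.0]
force: [0.4, -0.1, -4.2]
width: 0.573
```

```bash
python3 - <<'E'
from h import *
from station import manip
s,c=wristcam(manip);print(s['clock'],s['tool_pos'],s['tcp_rot'],s['width'],s['force'])
b=manip.camera('side');np.savez('pics/w7.npz',**c);np.savez('pics/b7.npz',**b)
z=lambda im,x,y,w,h:cv2.resize(im[y:y+h,x:x+w],(400,300),interpolation=cv2.INTER_CUBIC)
cv2.imwrite('pics/p7.png',np.hstack([z(b['frame'],240,60,200,150),z(c['frame'],107,0,426,320)]))
E
```

```text
16.425 [ 0.55158454 -0.0815415   0.19994762] [ 7.55559997e-01  6.55079407e-01  2.01509001e-04 -1.43778459e-04] 0.5725402575961958 [ 0.42066196 -0.07048236 -4.2298608 ]
```

View pics/p7.png

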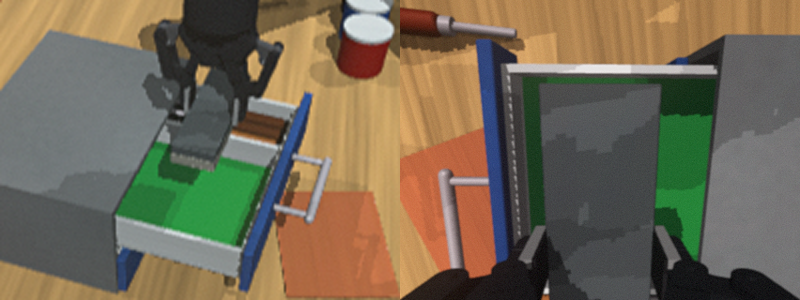

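Side view: the stone is level over the green bay. Wrist view: +y wall at row 80, front at the left (col 222) and unit edge at the right (col 439), with the stone between them. One check on the margins.

```bash
python3 - <<'E'
from h import *
c=load('w7');t=np.array([.5516,-.0815])
th=np.radians(-8.2);ax=np.array([np.cos(th),np.sin(th)]);ay=np.array([-np.sin(th),np.cos(th)])
f=lambda u,v,z:((plane(c,(107+(u-400)*1.065,v*1.067),z)[:2]-t)@np.c_[ax,ay]*1000).round(1)
print('wall inner top',f(610,76,.124),'front inner',f(505,150,.140),f(500,45,.14),'unit edge',f(712,150,.15),f(722,45,.15))
print('stone end corners top',f(540,85,.2395),f(660,85,.2395))
print('tool yaw',np.degrees(2*np.arctan2(.65508,.75556)))
E
```

```text
wall inner top [ 6.7 88.9] front inner [-72.9  34.4] [-70.4 107.6] unit edge [80.4 36.2] [ 79.9 106.1]
stone end corners top [-25.2  75.3] [23.2 75.4]
tool yaw 81.85139674627264
```

Margins are ample; I'll shift 5 mm towards -y and lower.

step_arm:
  moves:
    - {"hand": -1,"offset": [-0.5,0,0],"twist": 0}
    - {"hand": -1,"offset": [0,0,3],"twist": 0}
    - {"hand": -1,"offset": [0,0,3],"twist": 0}
    - {"hand": -1,"offset": [0,0,3],"twist": 0}
    - {"hand": -1,"offset": [0,0,2],"twist": 0}

```text
clock: 17.15
tool_pos: [0.5503, -0.0883, 0.0885]
tcp_rot: [0.756, 0.654, -0.0, -0.0]
force: [0.2, 0.2, -4.6]
width: 0.571
```

step_arm:
  moves:
    - {"hand": -1,"offset": [0,0,1],"twist": 0}
    - {"hand": -1,"offset": [0,0,0.3],"twist": 0}
    - {"hand": -1,"offset": [0,0,0.2],"twist": 0}
    - {"hand": -1,"offset": [0,0,0.1],"twist": 0}
    - {"hand": -1,"offset": [0,0,0],"twist": 0}

```text
clock: 17.77
tool_pos: [0.551, -0.0882, 0.0743]
tcp_rot: [0.756, 0.655, 0.0, 0.0]
force: [0.2, -0.5, -5.1]
width: 0.571
```

step_arm:
  moves:
    - {"hand": -1,"offset": [0,0,0.1],"twist": 0}
    - {"hand": -1,"offset": [0,0,0.1],"twist": 0}
    - {"hand": -1,"offset": [0,0,0.1],"twist": 0}
    - {"hand": -1,"offset": [0,0,0.1],"twist": 0}
    - {"hand": -1,"offset": [0,0,0],"twist": 0}

```text
clock: 18.4
tool_pos: [0.5507, -0.088, 0.0698]
tcp_rot: [0.756, 0.655, -0.0, -0.0]
force: [0.7, 0.9, -3.2]
width: 0.569
```

step_arm:
  moves:
    - {"hand": -1,"offset": [0,0,0.1],"twist": 0}
    - {"hand": -1,"offset": [0,0,0.1],"twist": 0}
    - {"hand": -1,"offset": [0,0,0],"twist": 0}
    - {"hand": -1,"offset": [0,0,0],"twist": 0}
    - {"hand": -1,"offset": [0,0,0],"twist": 0}

```text
clock: 19.02
tool_pos: [0.5523, -0.0883, 0.0694]
tcp_rot: [0.756, 0.655, 0.001, 0.001]
force: [-0.7, 0.0, 6.5]
width: 0.569
```

Contact at +6.5 N. Now release and lift.

step_arm:
  moves:
    - {"hand": 0.5,"offset": [0,0,0],"twist": 0}
    - {"hand": 0.5,"offset": [0,0,0],"twist": 0}
    - {"hand": 0.5,"offset": [0,0,0],"twist": 0}
    - {"hand": 0.5,"offset": [0,0,-1],"twist": 0}
    - {"hand": 0.5,"offset": [0,0,-3],"twist": 0}

```text
clock: 19.65
tool_pos: [0.5497, -0.0878, 0.1075]
tcp_rot: [0.756, 0.655, -0.001, -0.001]
force: [-0.0, -0.1, 0.4]
width: 0.751
```

step_arm:
  moves:
    - {"hand": 0.5,"offset": [0,0,-4],"twist": 0}
    - {"hand": 0.5,"offset": [0,0,-4],"twist": 0}
    - {"hand": 0.5,"offset": [0,0,-3],"twist": 0}
    - {"hand": -1,"offset": [0,0,0],"twist": 0}
    - {"hand": -1,"offset": [0,0,0],"twist": 0}

```text
clock: 20.27
tool_pos: [0.5502, -0.0882, 0.2174]
tcp_rot: [0.756, 0.655, -0.0, -0.0]
force: [-0.3, -0.9, 0.2]
width: 0.331
```

```bash
python3 - <<'E'
from h import *
from station import manip
s,c=wristcam(manip);print(s['clock'],s['tool_pos'],s['tcp_rot'],s['width'],s['force'])
b=manip.camera('side')
np.savez('pics/w8.npz',**c)
z=lambda im,x,y,w,h:cv2.resize(im[y:y+h,x:x+w],(400,300),interpolation=cv2.INTER_CUBIC)
cv2.imwrite('pics/p8.png',np.hstack([z(b['frame'],240,60,200,150),z(c['frame'],107,0,426,320)]))
E
```

```text
20.275 [ 0.55018687 -0.08822466  0.21741451] [ 7.56016456e-01  6.54552427e-01 -4.53558767e-04 -1.84266002e-04] 0.3307182042141342 [-0.25466036 -0.94193904  0.19792343]
```

View pics/p8.png

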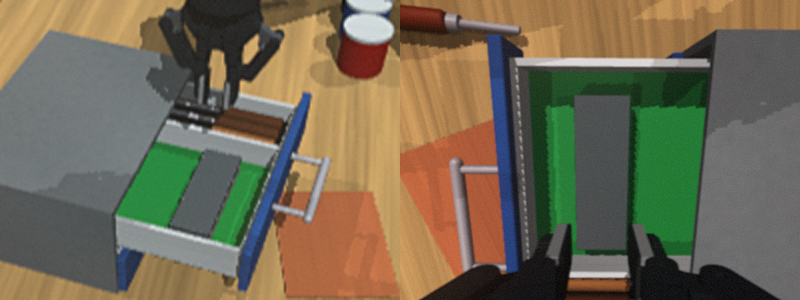

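The stone lies flat and square in the green bay, clear all round. Next: re-grip the handle bar and push the drawer home.

step_arm:
  moves:
    - {"hand": -0.25,"offset": [-1.2,-4.4,0],"twist": 0}
    - {"hand": -0.25,"offset": [-1.2,-4.4,0],"twist": 0}
    - {"hand": -0.25,"offset": [-1.3,-4.4,0],"twist": 0}
    - {"hand": -0.25,"offset": [0,0,3],"twist": 0}
    - {"hand": -0.25,"offset": [0,0,0],"twist": 0}

```text
clock: 21.0
tool_pos: [0.4128, -0.1057, 0.1863]
tcp_rot: [0.756, 0.654, -0.001, -0.002]
force: [0.2, 0.2, 1.1]
width: 0.377
```

```bash
python3 - <<'E'
from h import *
from station import manip
s=manip.get_state();t=s['tool_pos'];th=2*np.arctan2(s['tcp_rot'][1],s['tcp_rot'][0])
d=np.array([.4137,-.1062])-t[:2];print(t,np.degrees(th),s['width'],'tx,ty cm',100*(d@[np.cos(th),np.sin(th)]),100*(d@[np.sin(th),-np.cos(th)]))
# bar from w8 picture (crop px) at z .115
c=load('w8');f=lambda u,v:plane(c,(107+(u-400)*1.065,v*1.067),.115)
print(f(456,165),f(464,270))
E
```

```text
[ 0.41280423 -0.10573559  0.18633365] 81.7591124448667 0.3773897713204139 tx,ty cm -0.03312241953124923 0.09530870033268939
[ 0.4213189  -0.05500571  0.115     ] [ 0.40033188 -0.16102552  0.115     ]
```

step_arm:
  moves:
    - {"hand": -0.25,"offset": [0,0,3],"twist": 0}
    - {"hand": -0.25,"offset": [0,0,3],"twist": 0}
    - {"hand": -0.25,"offset": [0,0,3],"twist": 0}
    - {"hand": -0.25,"offset": [0,0,2.3],"twist": 0}
    - {"hand": -0.25,"offset": [0,0,0],"twist": 0}

```text
clock: 21.62
tool_pos: [0.4145, -0.1047, 0.0739]
tcp_rot: [0.755, 0.655, -0.0, -0.002]
force: [0.1, 0.2, 0.7]
width: 0.379
```

step_arm:
  moves:
    - {"hand": -1,"offset": [0,0,0],"twist": 0}
    - {"hand": -1,"offset": [0,0,0],"twist": 0}
    - {"hand": -1,"offset": [0,0,0],"twist": 0}
    - {"hand": -1,"offset": [0,0,0],"twist": 0}
    - {"hand": -1,"offset": [0,0,0],"twist": 0}
  grip_force: 40

```text
clock: 22.25
tool_pos: [0.416, -0.1055, 0.0758]
tcp_rot: [0.756, 0.655, 0.001, 0.001]
force: [-0.2, 2.5, 6.0]
width: 0.123
```

step_arm:
  moves:
    - {"hand": -1,"offset": [0,0.5,0],"twist": 0}
    - {"hand": -1,"offset": [0,1,0],"twist": 0}
    - {"hand": -1,"offset": [0,1,0],"twist": 0}
    - {"hand": -1,"offset": [0,1,0],"twist": 0}
    - {"hand": -1,"offset": [0,1,0],"twist": 0}

```text
clock: 22.88
tool_pos: [0.4601, -0.1122, 0.0758]
tcp_rot: [0.756, 0.655, 0.0, 0.001]
force: [-1.6, 2.3, 8.4]
width: 0.121
```

step_arm:
  moves:
    - {"hand": -1,"offset": [0,1,0],"twist": 0}
    - {"hand": -1,"offset": [0,1,0],"twist": 0}
    - {"hand": -1,"offset": [0,1,0],"twist": 0}
    - {"hand": -1,"offset": [0,1,0],"twist": 0}
    - {"hand": -1,"offset": [0,1,0],"twist": 0}

```text
clock: 23.5
tool_pos: [0.5095, -0.1197, 0.0758]
tcp_rot: [0.756, 0.655, -0.0, 0.001]
force: [-0.9, 1.5, 7.1]
width: 0.122
```

step_arm:
  moves:
    - {"hand": -1,"offset": [0,1,0],"twist": 0}
    - {"hand": -1,"offset": [0,1,0],"twist": 0}
    - {"hand": -1,"offset": [0,1,0],"twist": 0}
    - {"hand": -1,"offset": [0,0.6,0],"twist": 0}
    - {"hand": -1,"offset": [0,0.6,0],"twist": 0}

```text
clock: 24.12
tool_pos: [0.5509, -0.126, 0.0758]
tcp_rot: [0.756, 0.654, -0.0, 0.001]
force: [-0.8, 0.7, 7.1]
width: 0.125
```

step_arm:
  moves:
    - {"hand": -1,"offset": [0,0.6,0],"twist": 0}
    - {"hand": -1,"offset": [0,0.6,0],"twist": 0}
    - {"hand": -1,"offset": [0,0,0],"twist": 0}
    - {"hand": -1,"offset": [0,0,0],"twist": 0}
    - {"hand": -1,"offset": [0,0,0],"twist": 0}

```text
clock: 24.75
tool_pos: [0.5622, -0.1277, 0.0758]
tcp_rot: [0.756, 0.654, -0.0, 0.0]
force: [-1.6, -0.1, 6.7]
width: 0.121
```

step_arm:
  moves:
    - {"hand": -1,"offset": [0,0.3,0],"twist": 0}
    - {"hand": -1,"offset": [0,0.3,0],"twist": 0}
    - {"hand": -1,"offset": [0,0,0],"twist": 0}
    - {"hand": -1,"offset": [0,0,0],"twist": 0}
    - {"hand": -1,"offset": [0,0,0],"twist": 0}

```text
clock: 25.38
tool_pos: [0.5695, -0.1287, 0.0758]
tcp_rot: [0.756, 0.654, 0.001, 0.001]
force: [2.1, -0.5, 6.2]
width: 0.121
```

Back at the original shut position (0.5695 against 0.5693), with the catch now pulling inward. Release and lift off.

step_arm:
  moves:
    - {"hand": -0.25,"offset": [0,0,0],"twist": 0}
    - {"hand": -0.25,"offset": [0,0,0],"twist": 0}
    - {"hand": -0.25,"offset": [0,0,0],"twist": 0}
    - {"hand": -0.25,"offset": [0,0,-2.5],"twist": 0}
    - {"hand": -0.25,"offset": [0,0,-3],"twist": 0}

```text
clock: 26.0
tool_pos: [0.5674, -0.1278, 0.1296]
tcp_rot: [0.756, 0.655, -0.001, -0.001]
force: [0.6, -0.4, 0.1]
width: 0.376
```

step_arm:
  moves:
    - {"hand": -0.25,"offset": [0,0,-4],"twist": 0}
    - {"hand": -0.25,"offset": [0,0,-4],"twist": 0}
    - {"hand": -0.25,"offset": [-3,-3,-2],"twist": 0}
    - {"hand": -0.25,"offset": [-4,-2,-2],"twist": 0}
    - {"hand": -0.25,"offset": [0,0,0],"twist": 0}

```text
clock: 26.62
tool_pos: [0.5074, -0.1941, 0.2508]
tcp_rot: [0.758, 0.652, -0.001, 0.001]
force: [0.2, -0.5, -1.2]
width: 0.372
```

```bash
python3 - <<'E'
from h import *
from station import manip
s,c=wristcam(manip);print(s['clock'],s['tool_pos'],s['tcp_rot'],s['force'])
b=manip.camera('side')
np.savez('pics/w9.npz',**c)
z=lambda im,x,y,w,h:cv2.resize(im[y:y+h,x:x+w],(400,300),interpolation=cv2.INTER_CUBIC)
print(proj(c,(.5600,-.1849,.115)),proj(c,(.5764,-.0744,.115)))
cv2.imwrite('pics/p9.png',np.hstack([z(b['frame'],200,60,380,285),z(c['frame'],107,0,426,320)]))
E
```

```text
26.625 [ 0.50741593 -0.19412984  0.25082257] [ 0.75816572  0.65206001 -0.00086102  0.00132222] [ 0.16675444 -0.5473045  -1.2212874 ]
[373.51474875 166.48817878] [379.19359703  37.8637703 ]
```

View pics/p9.png

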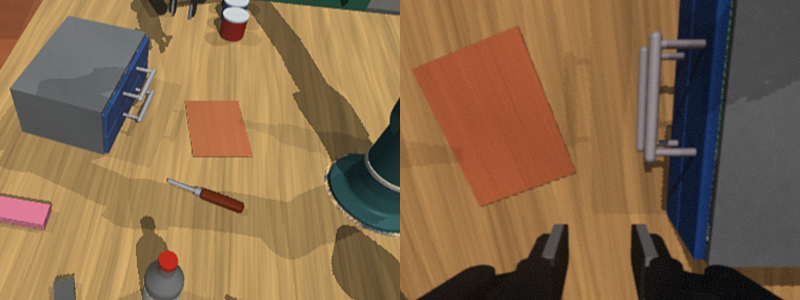

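The bar at (374,167)-(380,40) matches the shut prediction of (373.5,166.5)-(379,38). Lower drawer, plate, burnisher and bottle look unmoved. I'll hand in.

```bash
python3 -c "
from station import manip
print(manip.hand_in(),manip.get_state()['clock'])"
```

```text
the job is handed in; nothing more can be done
the job is handed in; nothing more can be done
```

The stone is in the drawer and the drawer is shut, but my first grab at the handle missed. I pulled the upper drawer about 155 mm open and laid the larger grey stone flat in the green-lined bay. I then pushed the drawer home, let go and handed in. The clock was at about 26.7 s, against the 72 s limit.

**Last checks**
- **Stone:** after release, the picture showed it flat and square in the bay, clear on all sides. I did not look at it again after closing.
- **Drawer:** after I let go, the handle bar was within about 1 mm of its first, shut position.
- **Left alone:** the lower drawer, copper plate, burnisher and bottle looked unmoved. I judged that by eye and did not measure it.
- **Forces:** the highest reading was about 9 N. Forces are only reported at the end of each call.

**What disagreed**
- **Handle miss:** the first grip closed on nothing and touched the top of the bar with about 5 N; the drawer did not move. The real fingertips stood about 20 mm short of the reported tool point. I corrected by 22 mm for every later grasp.
- **Green liner:** the scene camera did not give me the liner's position. The side view put its front edge about 6 mm off, so I took the bay's position from the handle grip instead. The wrist picture, taken just before lowering, confirmed the clearances.

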